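# Lock the tube rack onto the mixer with its toggle clamp

## Robot

A 6-joint arm with a two-finger parallel gripper is mounted at the origin on the work surface. World frame = base frame: x ahead of the robot, y to its left, z up, the work surface at z = 0. Lengths are in m, angles in rad, forces in N, time in s.
With the tool pointing down it reaches from about 0.35 to 0.85 m from the base axis. Payload 8.1 kg.
Tool frame: the origin (TCP) lies on the centre line of the jaws, within the pads' length; the fingertips stand robot.finger_overhang ahead of it and the grasp point (between the pads) lies 5 mm behind it (robot.finger_overhang is the distance from the TCP to the fingertips, in m); z points along the fingers, y is the direction in which the jaws open and shut (so a half turn about z gives the same grasp; the last joint's range is limited). The gripper opens to 93 mm and grips with 3 to 60 N. Pads are 15 mm wide; open, the fingers measure 128 mm over their backs; the gripper's body (75 mm by 188 mm) begins 65 mm behind the grasp point.
Start: joints at [1.179, 0.13, 1.488, -0, 1.523, -0.085], TCP at [0.181, 0.572, 0.233] pointing down, gripper open.
Joint ranges: [-2.96, 2.96], [-0.89, 2.26], [0.02, 2.5], [-1.34, 4.48], [0, 2.73], [-2.66, 2.66]. Speed limits (rad/s): [2.39, 2.39, 2.79, 3.14, 3.14, 3.14].

## Interface

Orientations are given as a rotation vector (axis times angle).
In Python, from plant import robot gives the robot as it stands. The module is installed in compiled form; this text tells all that it offers.
- The arm moves only by the tool carry_out, never from a script. Its argument "commands" is a list that holds one entry, the list of rows, each a list of 4 numbers: the shift along the tool's x, y, z in cm, then the turn about the tool's z in degrees. In form: [[[tx, ty, tz, roll], ...]]. A call has 1 to 20 rows; each row shifts and turns the commanded pose from where the row before left it, along the tool's axes as they then stand; what a row does not reach is not made up. A row lasts 1/12 s, in which the tool goes at most 41.7 mm and 7.16 degrees, less where a joint would pass 70% of its speed; a pose out of reach is approached as far as the arm can. A call is refused whole if a number of a shift passes 4.17 or a number of a turn 7.16, either way. A call with a gripper value outside its range is refused whole. "claw" is the finger opening in cm, from 0 to 9.3, set as the call begins (left out, the last holds). The fingers move at their own pace and stop on an object; "grip_force" is the grip in N (left out, the last holds). Time passes only in rows, so rows that do not move let the fingers close. It gives the time, the measured TCP pose, the force and the opening at its end, in the units of the state.
- robot.read_state(): the state, without advancing time (a new reading comes with each control period).
- robot.read_camera(name): name is "scene" or "top" or "wrist"; returns the picture (420x560x3 uint8, red, green, blue); there is no depth.
- robot.camera_params(name): a dict with "mtx" (3x3 intrinsics, pixels), "R" (3x3) and "t" (3): a world point X has camera coordinates R X + t. Camera axes: x right, y down, z forward; pixel columns grow to the right and rows downward; lengths in m; the calibration is good to about 2 mm. A picture is of the moment at which its call begins: read the wrist's pose just before it. camera_params takes no time and is no camera call; for the wrist camera it gives the pose at the moment of the call.
- robot.close_job(): hands the job in, once; it reports no verdict.
The state is a dict: "t": time; "q": joint angles; "dq": joint speeds; "joint_torque": joint torques, N m; "tool_pos": TCP position; "orientation": TCP orientation; "force": force on the tool from outside, world axes, zero at the start; "wrist_torque": the same for the moment, N m; "opening": finger opening in m.
Only numpy, scipy, OpenCV 4.12 (cv2) and the standard library are available. Lean on these libraries where they do the work, as an engineer would, in place of code of your own. Each camera call takes 0.05 s, during which the arm holds its last target.

## Task

Push the tube rack along its tray on the mixer until it is fully home against the end stop under the clamp, then push the clamp's red handle over and down, past its dead point, until it snaps into lock and the clamp's rubber foot presses on the rack's lid. Only push things, do not lift the rack, and leave everything else on the bench where it stands.

Things in the scene. Friction and masses are not known exactly. Their poses are not given: they have to be found in the camera images.
- mixer: White bench mixer with a blue band, fixed, 250 x 262 mm, with a rack tray and a toggle clamp on its aluminium platform (top 95 mm above the bench, mixer y -137 to +123 mm). Origin: centre of its underside, on the bench. y: the direction to push the rack (tray's open end at -y, stop and clamp at +y); x across the tray, away from the control panel; z up.
- end_stop (a point): Top edge of the end stop, middle of its face towards the rack: mixer (0, 8, 117) mm. The tray (middle at mixer x = 0) has this 7 mm thick bar across its end and a rail along each side, all 22 mm high above the platform; the rails leave 1.7 mm of play each side of the rack. Axes as the mixer's.
- rack_home (a point): Where the middle of the rack's underside lies when the rack is home against the stop: mixer (0, -35, 95) mm. Axes as the mixer's.
- tube_rack: Loose blue rack of 48 capped tubes under a firm clear lid, 127.6 mm along x, 85.6 mm along y, 52 mm tall, 0.3 to 0.5 kg. Origin: middle of its underside; axes nearly the mixer's. It starts in the tray 22 to 50 mm short of home (towards mixer -y) and slides with 1 to 4 N when the middle of its long side facing mixer -y is pushed.
- clamp_pivot (a point): Centre of the hold-down arm's pivot: mixer (0, 34, 150) mm. The clamp stands behind the end stop on a block 30 mm wide, with pivots up to 190 mm above the bench. Its arm reaches from here towards mixer -y and carries a rubber foot; everything turns about axes along the mixer's x. Open, arm and handle stand up; pushing the handle towards mixer +y and down swings the arm down.
- handle_grip (a point): Point on the pushed face of the handle's red grip (24 mm wide, 16 mm thick, 85 mm long), 115 mm from the handle's pivot, 25 mm short of its end. Axes go with the handle: x as the mixer's, y along it to its end, z out of the pushed face: push along -z. Open: y is 0 to 25 degrees from upright, leaning to mixer +y, z points to mixer -y, the point about 283 mm above the bench.
- grip_locked (a point): Where handle_grip lies when locked: mixer (0, 150, 188) mm; handle then level, its z up. On the way it runs roughly on an arc of 115 mm radius about a point 6 mm beyond (mixer +y) and 22 mm above clamp_pivot. It takes 1 to 3 N there until the foot meets the lid (handle some 33 degrees above level), then up to about 6 N; past the dead point (8 degrees above level) it snaps to its stop and stays.
- clamp_handle (a joint): Angle of the handle relative to the hold-down arm, rad: 0 fully open (it starts at 0 to 0.8), grows as the handle is pushed; the dead point is at about 2.39, the stop (locked) at 2.49.
- clamp_foot: Sprung black rubber foot at the arm's end, 66 mm along x, 24 mm wide; origin: middle of its underside. Locked, it presses on the middle of the rack's lid with about 26 N.
- reagent_bottle: Bystander, leave alone: amber reagent bottle with blue cap, 60 mm across, 125 mm tall. Origin: middle of its underside.
- wash_bottle: Bystander, leave alone: white plastic bottle with red cap, 52 mm across, 110 mm tall. Origin: middle of its underside.
- beaker: Bystander, leave alone: clear plastic beaker, 66 mm across, 85 mm tall. Origin: middle of its underside.
- cryo_box: Bystander, leave alone: closed white storage box with blue lid, 135 x 135 x 52 mm. Origin: middle of its underside.
- tube_stand: Bystander, leave alone: orange bench stand 90 x 30 mm with three capped tubes, 58 mm tall. Origin: middle of its underside.
- marker: Bystander, leave alone: black marker pen with blue cap, lying along its x, 130 mm long and 12 mm thick. Origin: underside, 50 mm from its rear end, cap towards +x.
- pipette: Bystander, leave alone: white hand pipette with blue button, lying along its x, 243 mm long, 30 mm wide. Origin: underside, 85 mm from its button end, tip towards +x.
- timer: Bystander, leave alone: white bench timer 70 x 60 x 22 mm. Origin: middle of its underside.
Things that resemble listed ones, but are neither listed nor needed, are in the scene too. Leave any turquoise look-alike of the tube_rack alone.

How it is judged:
On the way, in this order (a step that is already met when the one before it is completed fails the run):
1. the rack is home against the end stop (within 4 mm) (y of tube_rack in the frame of rack_home above -0.004 m), for 0.2 s.
2. the clamp's handle is past its dead point (clamp_handle above 2.44) (value of joint clamp_handle above 2.44 rad), for 0.2 s.
At the end, for the whole second after the job is handed in: The rack is seated in the tray within 4 mm of the end stop, the handle stays locked past its dead point by itself (clamp_handle above 2.44), and the foot presses on the rack with more than 15 N (y of tube_rack in the frame of rack_home above -0.004 m and z of tube_rack in the frame of rack_home below 0.004 m and value of joint clamp_handle above 2.44 rad and contact force between clamp_foot and tube_rack above 15 N and linear speed of tube_rack below 0.02 m/s); the robot touches nothing.
It fails at once if the rack is lifted more than 12 mm off the platform or tipped by more than 0.2 rad (z of tube_rack in the frame of rack_home above 0.012 m or angle between tube_rack's own z axis and vertical above 0.2 rad).
It fails at once if a bystander is moved by more than 20 mm (distance of any of reagent_bottle, wash_bottle, beaker, cryo_box, tube_stand, marker, pipette, timer from where it was at the start of the episode above 0.02 m).
It also fails if it takes over 45 s, if anything falls off the work surface, if the arm or the gripper's body presses on something with over 40 N, if the wrist force passes 120 N, or if a joint passes its speed limit or range.

## Working session

There is one attempt and no reset: what is moved stays moved. The work goes in short steps, Python scripts to look and compute and a tool call to move; the robot and the scene stay as the last step left them, time stands still between calls to the robot, and variables do not carry over. Pictures are saved under pics/ and viewed, and the job is handed in when it is done.

Besides the shell and the picture viewer there is one more tool, called after "Request:" by a JSON object that holds its "api" and its "payload". carry_out: Moves the arm, as the interface text tells. Its arguments: {"type":"object","properties":{"commands":{"type":"array","items":{"type":"array","items":{"type":"array","items":{"type":"number"}}}},"claw":{"type":"number"},"grip_force":{"type":"number"}},"required":["commands"]}

```bash
mkdir -p pics; python3 - <<'E'
from plant import robot
import cv2
s=robot.read_state();print(s); print(robot.finger_overhang)
for n in("scene","top"):
    p=robot.camera_params(n);print(n,p)
    cv2.imwrite(f"pics/{n}0.png",robot.read_camera(n)[:,:,::-1])
E
```

```text
{'t': 0.0, 'q': array([ 1.17862412e+00,  1.31129593e-01,  1.48924377e+00,  2.23252568e-08,
        1.52301997e+00, -8.54053592e-02]), 'dq': array([ 1.26708203e-03,  3.47306629e-03, -4.83819744e-05, -2.22628629e-03,
        1.80955599e-04,  9.33367044e-04]), 'joint_torque': array([ 1.17494343e-03, -5.59836352e+01, -4.91767859e+01,  7.71988579e-02,
        3.49247362e-02, -1.36376702e-04]), 'tool_pos': array([0.18096323, 0.57149826, 0.2316258 ]), 'orientation': array([-4.79915753e-01, -3.10428764e+00,  2.74784926e-03]), 'force': array([-0.07591043,  0.29117597,  0.6843735 ]), 'wrist_torque': array([-0.05265321,  0.01234603, -0.04006708]), 'opening': 0.09312728415356727}
0.014
scene {'mtx': array([[521.42297527,   0.        , 282.54338444],
       [  0.        , 521.42297527, 212.7171321 ],
       [  0.        ,   0.        ,   1.        ]]), 'R': array([[ 0.51878858,  0.85481277,  0.01239099],
       [ 0.70252906, -0.41801845, -0.57594574],
       [-0.48714612,  0.30749911, -0.81739401]]), 't': array([-0.24346013, -0.2279401 ,  2.21828721])}
top {'mtx': array([[524.56506612,   0.        , 282.17367374],
       [  0.        , 524.56506612, 216.72661151],
       [  0.        ,   0.        ,   1.        ]]), 'R': array([[ 0.01319397, -0.9999042 ,  0.00418433],
       [-0.98016962, -0.01376081, -0.19768194],
       [ 0.19772058, -0.00149315, -0.98025728]]), 't': array([-0.03502298,  0.47808744,  1.58864934])}
```

View pics/scene0.png

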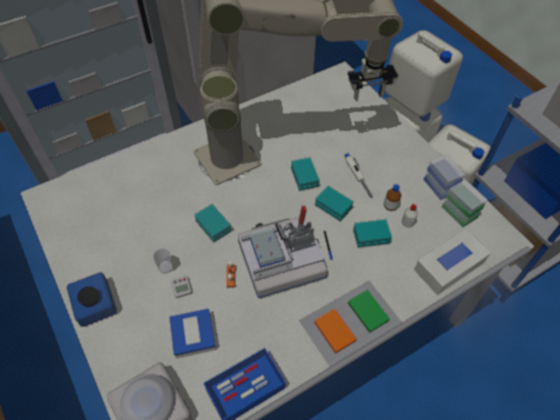

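View pics/top0.png

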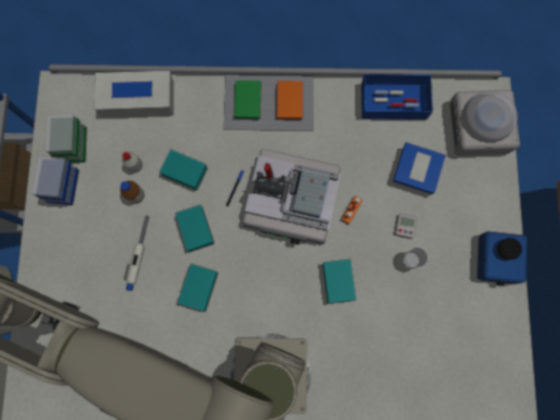

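```bash
python3 - <<'E'
import cv2
a=cv2.imread("pics/scene0.png")[190:310,220:340];cv2.imwrite("pics/s0c.png",cv2.resize(a,None,fx=5,fy=5,interpolation=cv2.INTER_CUBIC))
a=cv2.imread("pics/top0.png")[140:255,230:350];cv2.imwrite("pics/t0c.png",cv2.resize(a,None,fx=5,fy=5,interpolation=cv2.INTER_CUBIC))
E
```

```text
(no output)
```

View pics/s0c.png

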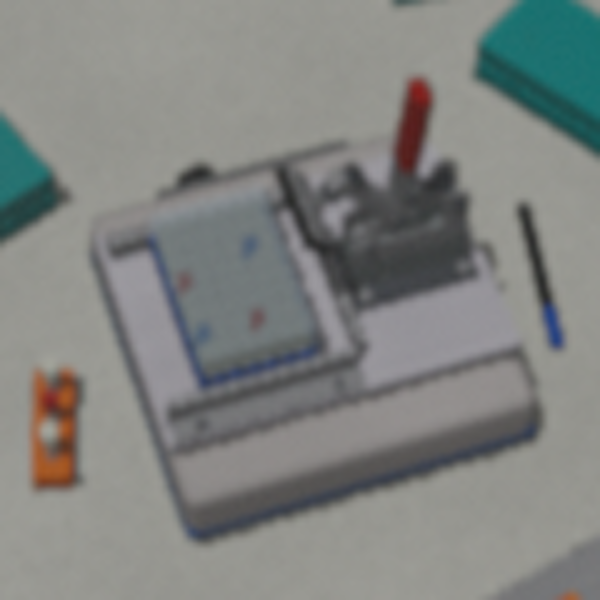

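View pics/t0c.png

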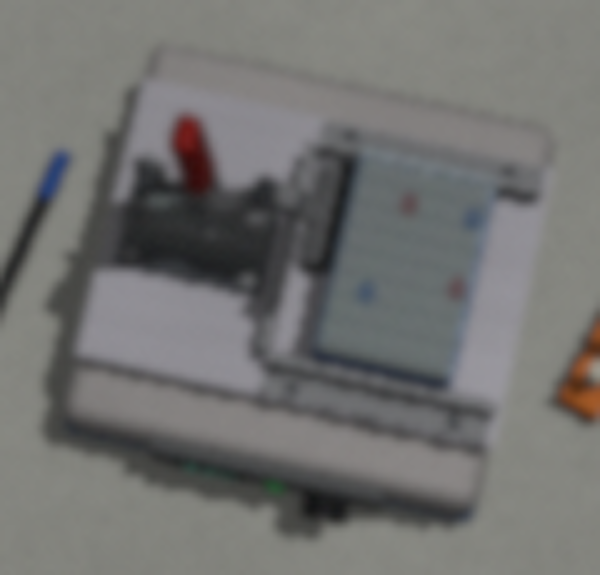

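```bash
cat > h.py <<'E'
import numpy as np
from scipy.spatial.transform import Rotation as Rn
def ray(p,uv):
    d=np.linalg.inv(p["mtx"])@np.array([uv[0],uv[1],1.]); R=p["R"];return -R.T@p["t"],R.T@d
def atz(p,uv,z):
    c,d=ray(p,uv);return c+d*(z-c[2])/d[2]
def proj(p,X):
    X=np.atleast_2d(X);c=X@p["R"].T+p["t"];c=c@p["mtx"].T;return c[:,:2]/c[:,2:]
E
python3 - <<'E'
from plant import robot
from h import *
p=robot.camera_params("top")
f=lambda u,v,z:print((u,v),atz(p,(230+u/5,140+v/5),z).round(3))
for u,v,z in [(155,50,.09),(550,130,.09),(475,515,.0),(60,425,.0),(140,82,.095),(85,360,.095),(550,175,.095),(360,150,.147),(495,190,.147),(450,380,.147),(320,355,.147)]:f(u,v,z)
w=robot.camera_params("wrist");s=robot.read_state()
T=Rn.from_rotvec(s["orientation"]).as_matrix()
print(w["mtx"]);print("cam in tool",T.T@(-w["R"].T@w["t"]-s["tool_pos"]));print("R cam axes in tool\n",(w["R"]@T).round(3));print(T.round(3))
E
```

```text
(155, 50) [0.681 0.04  0.09 ]
(550, 130) [ 0.633 -0.206  0.09 ]
(475, 515) [ 0.405 -0.166  0.   ]
(60, 425) [0.459 0.1   0.   ]
(140, 82) [0.659 0.049 0.095]
(85, 360) [0.482 0.078 0.095]
(550, 175) [ 0.603 -0.205  0.095]
(360, 150) [ 0.601 -0.086  0.147]
(495, 190) [ 0.578 -0.166  0.147]
(450, 380) [ 0.462 -0.139  0.147]
(320, 355) [ 0.476 -0.063  0.147]
[[351.11008065   0.         276.48731667]
 [  0.         351.11008065 211.46800802]
 [  0.           0.           1.        ]]
cam in tool [ 0.08129244 -0.00057877 -0.15218297]
R cam axes in tool
 [[-0.001  1.    -0.001]
 [-0.956 -0.001 -0.294]
 [-0.294  0.     0.956]]
[[-0.953  0.302 -0.001]
 [ 0.302  0.953 -0.001]
 [ 0.    -0.002 -1.   ]]
```

Request:
{"api": "carry_out", "payload": {"commands": [[[0,0,-2,-6.6],[-2.3,-3.2,-0.6,0],[-2.3,-3.2,-0.6,0],[-2.3,-3.2,-0.6,0],[-2.3,-3.2,-0.6,0],[-2.3,-3.2,-0.6,0],[-2.3,-3.2,-0.6,0],[-2.3,-3.2,-0.6,0],[-2.3,-3.2,-0.6,0],[-2.3,-3.2,-0.6,0],[-2.3,-3.2,-0.6,0],[-2.3,-3.2,-0.6,0],[-2.3,-3.2,-0.6,0],[-2.3,-3.2,-0.6,0],[-2.3,-3.2,-0.6,0],[-2.3,-3.2,-0.6,0],[-2.3,-3.2,-0.6,0],[-2.3,-3.2,-0.6,0],[-2.3,-3.2,-0.6,0],[-2.3,-3.2,-0.6,0]]]}}

```text
t: 1.77
tool_pos: [0.4947, -0.1102, 0.3665]
orientation: [-0.301, -3.127, -0.0]
force: [1.5, 0.5, 1.1]
opening: 0.0926
```

```bash
python3 - <<'E'
from plant import robot
import cv2,pickle
s=robot.read_state();print(s["t"],s["tool_pos"],s["orientation"],s["q"],s["force"])
p=robot.camera_params("wrist");im=robot.read_camera("wrist")[:,:,::-1]
pickle.dump(p,open("w1.pkl","wb"));cv2.imwrite("pics/w1.png",im)
cv2.imwrite("pics/top1.png",robot.read_camera("top")[:,:,::-1])
cv2.imwrite("pics/w1b.png",cv2.resize(im,(800,600),interpolation=cv2.INTER_CUBIC))
E
```

```text
1.7667 [ 0.49465034 -0.11018357  0.3665013 ] [-3.01090800e-01 -3.12672431e+00 -2.55102804e-04] [-3.20425426e-01 -1.37414513e-01  1.51422057e+00  6.95569569e-05
  1.76521747e+00 -1.69920849e+00] [1.49647707 0.52392996 1.05109606]
```

View pics/w1b.png

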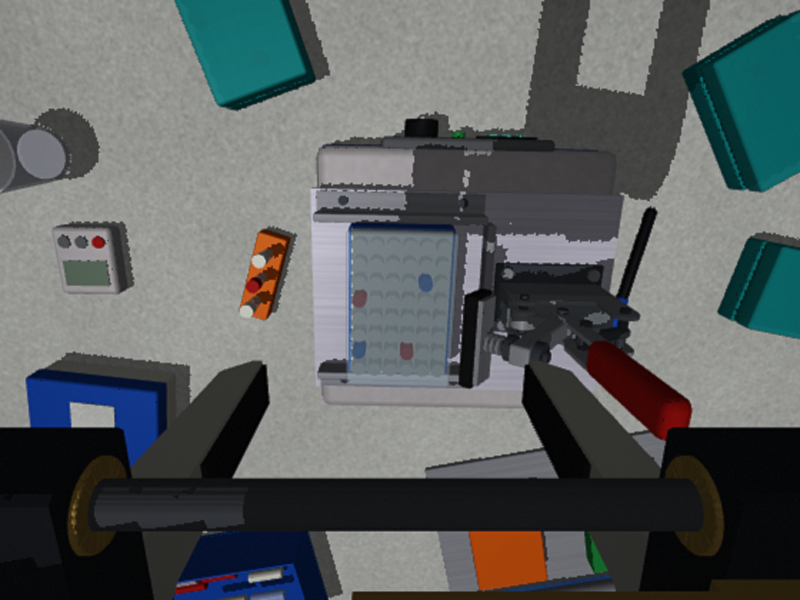

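```bash
python3 - <<'E'
import cv2
a=cv2.imread("pics/w1.png")[95:295,210:450];a=cv2.resize(a,None,fx=3.2,fy=3,interpolation=cv2.INTER_CUBIC) if 0 else cv2.resize(a,None,fx=3,fy=3,interpolation=cv2.INTER_CUBIC)
cv2.imwrite("pics/w1c.png",a)
E
```

```text
(no output)
```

View pics/w1c.png

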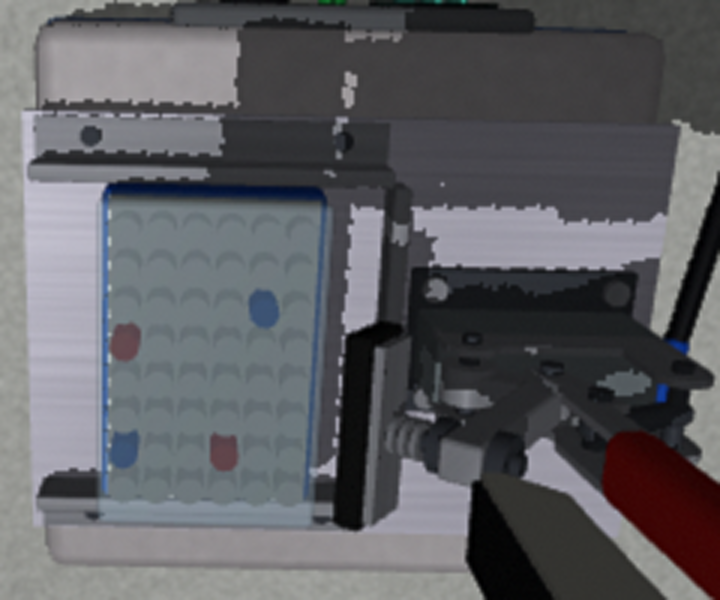

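```bash
python3 - <<'E'
from h import *
import pickle
p=pickle.load(open("w1.pkl","rb"))
g=lambda u,v,z:atz(p,(210+u/3,95+v/3),z)
TL=g(23,112,.095);TR=g(680,125,.095);BL=g(35,525,.095)
ey=TR-TL;print("len",np.linalg.norm(ey));print("yaw top",np.degrees(np.arctan2(-ey[0],ey[1])))
ex=BL-TL;print(TL,TR,BL,np.linalg.norm(ex),np.degrees(np.arctan2(ex[1],ex[0])))
for n,u,v,z in [("rTL",105,190,.147),("rTR",325,190,.147),("rBL",103,522,.147),("rBR",307,525,.147),("stopface",388,200,.117),("railtop",32,178,.117),("stop top",400,185,.117)]:print(n,g(u,v,z).round(4))
E
```

```text
len 0.25940547116496326
yaw top -12.160457339275915
[ 0.43342076 -0.16937346  0.095     ] [0.48806457 0.08421134 0.095     ] [ 0.60868611 -0.20716039  0.095     ] 0.17929249013090565 -12.166648762022598
rTL [ 0.4628 -0.1384  0.147 ]
rTR [ 0.4777 -0.0622  0.147 ]
rBL [ 0.5887 -0.1672  0.147 ]
rBR [ 0.6052 -0.0895  0.147 ]
stopface [ 0.4912 -0.0364  0.117 ]
railtop [ 0.457  -0.1681  0.117 ]
stop top [ 0.4864 -0.0312  0.117 ]
```

Request:
{"api": "carry_out", "payload": {"commands": [[[0,0,0,1.2],[-1.3,-3.1,0,0],[-1.3,-3.1,0,0],[-1.3,-3.1,0,0],[0,-3.0,2.3,0],[0,0,4,0],[0,0,4,0],[0,0,4,0],[0,0,4,0],[0,0,3,0],[0,0,2,0],[0,0,1,0],[0,0,0,0],[0,0,0,0],[0,0,0,0]]]}}

```text
t: 3.12
tool_pos: [0.5079, -0.2367, 0.126]
orientation: [0.332, 3.121, -0.002]
force: [0.7, 0.0, 0.4]
opening: 0.093
```

```bash
cat >> h.py <<'E'
O=np.array([.5466,-.0539,0]);a=np.radians(-12.16);Mx=np.array([[np.cos(a),-np.sin(a),0],[np.sin(a),np.cos(a),0],[0,0,1]])
def mix(X):return (np.asarray(X)-O)@Mx
def look(name):
    from plant import robot;import cv2,pickle
    s=robot.read_state();print(round(s["t"],2),"mixTCP",mix(s["tool_pos"]).round(4),"F",(s["force"]@Mx).round(1),"yaw",np.degrees(np.arctan2(*Rn.from_rotvec(s["orientation"]).as_matrix()[[1,0],0])).round(2),s["opening"].round(4))
    p=robot.camera_params("wrist");im=robot.read_camera("wrist")[:,:,::-1]
    pickle.dump(p,open(name+".pkl","wb"));cv2.imwrite(f"pics/{name}.png",im)
    cv2.imwrite(f"pics/{name}b.png",cv2.resize(im,(800,600),interpolation=cv2.INTER_CUBIC))
E
python3 -c "
from h import *;look('w2')"
```

```text
Traceback (most recent call last):
  File "h.py", line 13, in look
    s=robot.read_state();print(round(s["t"],2),"mixTCP",mix(s["tool_pos"]).round(4),"F",(s["force"]@Mx).round(1),"yaw",np.degrees(np.arctan2(*Rn.from_rotvec(s["orientation"]).as_matrix()[[1,0],0])).round(2),s["opening"].round(4))
                                                                                                                                                                                                               ^^^^^^^^^^^^^^^^^^
AttributeError: 'float' object has no attribute 'round'
```

```bash
sed -i 's/s\["opening"\].round(4)/round(s["opening"],4)/' h.py; python3 -c "
from h import *;look('w2')"
```

```text
3.12 mixTCP [ 0.0007 -0.1869  0.126 ] F [0.7 0.1 0.4] yaw 167.84 0.093
```

View pics/w2b.png

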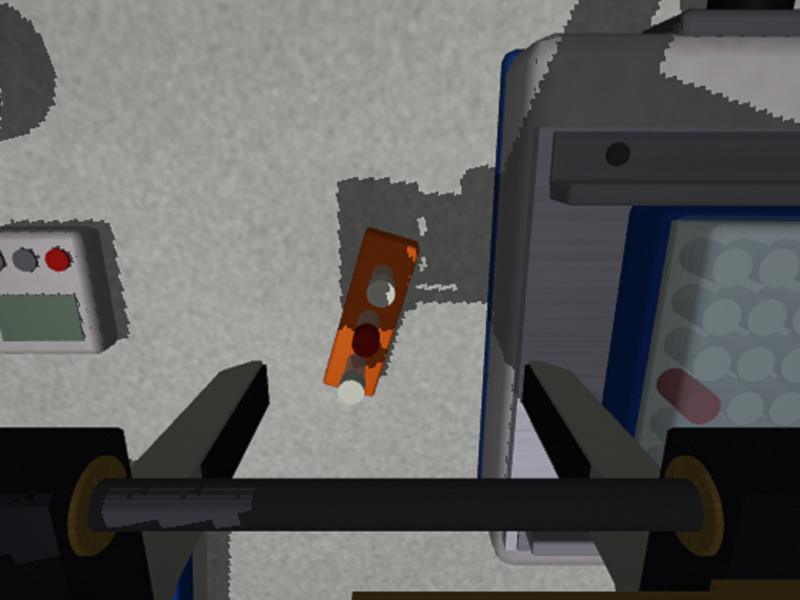

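The finger is in front of the rack's -y face at about the right height. The rail top and rack edge (about 640,210) are clear of it. Next I push along tool +y.

Request:
{"api": "carry_out", "payload": {"commands": [[[0,0.4,0,0],[0,0.4,0,0],[0,0.4,0,0],[0,0.4,0,0],[0,0.4,0,0],[0,0.4,0,0],[0,0.4,0,0],[0,0.4,0,0],[0,0.3,0,0],[0,0.3,0,0],[0,0.2,0,0],[0,0,0,0]]]}}

```text
t: 4.17
tool_pos: [0.5152, -0.197, 0.1237]
orientation: [0.333, 3.124, 0.0]
force: [0.3, 0.1, 0.6]
opening: 0.0927
```

```bash
python3 -c "
from h import *;look('w3')"
```

```text
4.17 mixTCP [-0.0006 -0.1465  0.1237] F [0.2 0.2 0.6] yaw 167.84 0.0927
```

View pics/w3b.png

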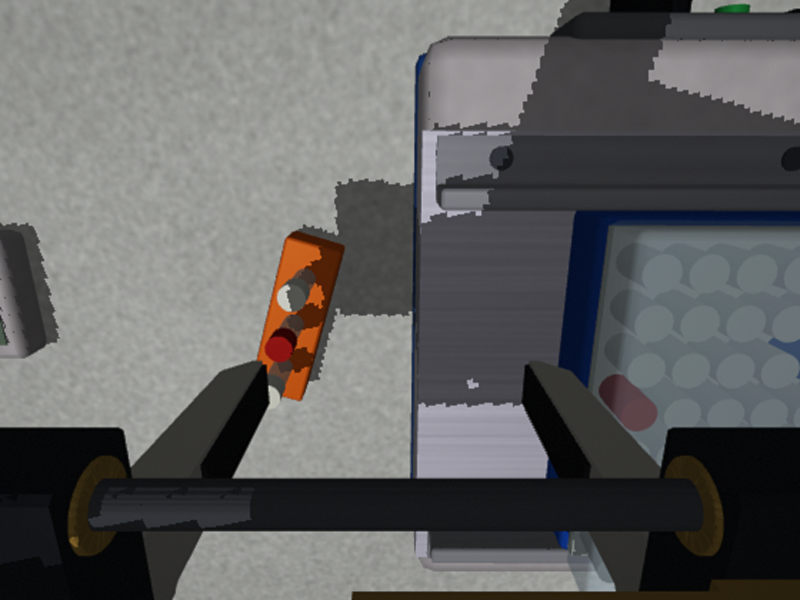

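Against the rail end, the rack edge moved from a 78 px gap to 135 px, so it is sliding. I'll keep pushing gently until it hits the stop.

Request:
{"api": "carry_out", "payload": {"commands": [[[0,0.2,0,0],[0,0.2,0,0],[0,0.1,0,0],[0,0.1,0,0],[0,0,0,0]]]}}

```text
t: 4.63
tool_pos: [0.5162, -0.1914, 0.1235]
orientation: [-0.333, -3.124, -0.0]
force: [-0.5, -0.8, 0.8]
opening: 0.0927
```

```bash
python3 -c "
from h import *
from plant import robot
s=robot.read_state();print(mix(s['tool_pos']),s['force']@Mx,s['opening'],s['wrist_torque'])"
```

```text
[-0.00072693 -0.14077144  0.12350865] [-0.31185551 -0.84785738  0.83630168] 0.0926927846961335 [-0.10310407 -0.03117991 -0.00672976]
```

Request:
{"api": "carry_out", "payload": {"commands": [[[0,0.2,0,0],[0,0.1,0,0],[0,0.1,0,0],[0,0,0,0]]]}}

```text
t: 4.97
tool_pos: [0.5166, -0.1908, 0.1245]
orientation: [0.335, 3.124, -0.008]
force: [-5.6, -14.4, 4.4]
opening: 0.0929
```

```bash
python3 -c "
from h import *
from plant import robot
s=robot.read_state();print(mix(s['tool_pos']),s['force']@Mx,s['opening'],s['wrist_torque'])
"
```

```text
[-0.000491   -0.14009789  0.12454972] [ -2.40596853 -15.29251415   4.42278241] 0.09288884947619495 [-1.98006241  0.88226668  0.23111364]
```

Request:
{"api": "carry_out", "payload": {"commands": [[[0,0,0,0],[0,0,0,0],[0,-0.5,0,0],[0,-1.5,0,0],[0,-2,0,0],[0,0,-4,0],[0,0,-4,0],[0,0,-4,0],[0,0,-4,0],[0,0,-4,0],[0,0,-4,0],[0,0,0,0],[0,0,0,0]]]}}

```text
t: 6.05
tool_pos: [0.5099, -0.227, 0.3671]
orientation: [0.332, 3.118, -0.003]
force: [-0.2, 0.1, -0.6]
opening: 0.0929
```

```bash
python3 -c "
from h import *;look('w4')"
```

```text
6.05 mixTCP [ 0.0006 -0.177   0.3671] F [-0.2  0.1 -0.6] yaw 167.85 0.0929
```

View pics/w4b.png

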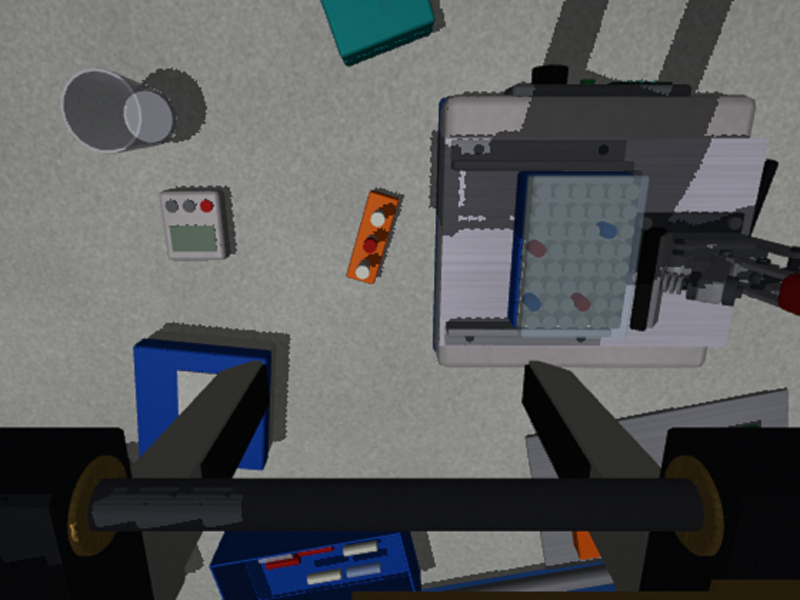

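```bash
python3 - <<'E'
from h import *
import pickle,cv2
p=pickle.load(open("w4.pkl","rb"));im=cv2.imread("pics/w4.png")
def L(pts,c,closed=True):
    X=np.array(pts)/1000@Mx.T+O
    uv=((proj(p,X)-[290,90])*3).astype(int)
    cv2.polylines(a,[uv],closed,c,1)
a=cv2.resize(im[90:270,290:550],None,fx=3,fy=3,interpolation=cv2.INTER_CUBIC)
L([(-63.8,-77.8,147),(63.8,-77.8,147),(63.8,7.8,147),(-63.8,7.8,147)],(0,255,0))
L([(-63.8,-77.8,95),(63.8,-77.8,95)],(0,255,255),False)
L([(-66,8,117),(66,8,117)],(255,0,255),False)
L([(-90,-137,95),(90,-137,95),(90,123,95),(-90,123,95)],(0,0,255))
cv2.imwrite("pics/w4o.png",a)
E
```

```text
(no output)
```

View pics/w4o.png

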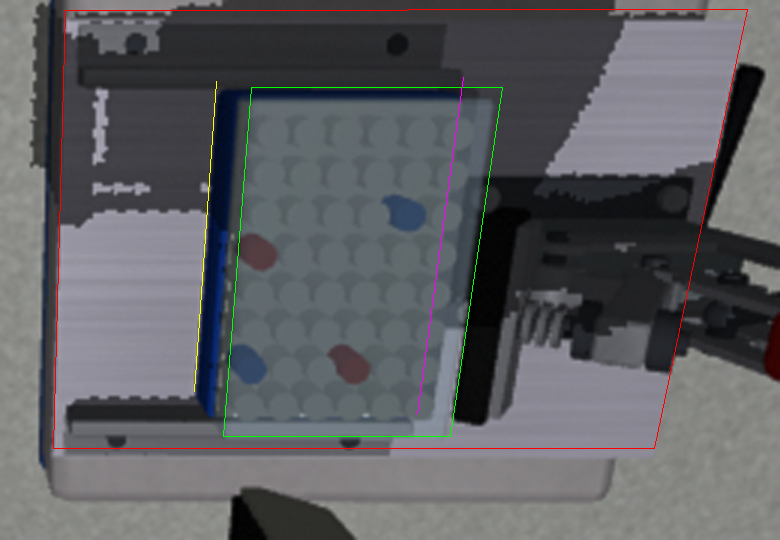

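```bash
python3 - <<'E'
from h import *
import pickle
p=pickle.load(open("w1.pkl","rb"))
def x0(u,v):
    c,d=ray(p,(u*.7,v*.7)); c=mix(c);d=d@Mx; return (c-d*c[0]/d[0]).round(4)
for u,v in [(593,348),(598,362),(672,420),(690,405),(605,345),(663,436)]:print(u,v,x0(u,v))
X=lambda y,z:np.array([0,y,z])@Mx.T+O
for th in (0,10,15,20,25,30):
    t=np.radians(th);e=np.array([np.sin(t),np.cos(t)]);b=np.array([.040,.172])
    print(th,[(proj(p,X(*(b+r*e)))/.7).round(0).tolist() for r in (.055,.115,.14)])
E
```

```text
593 348 [0.     0.0614 0.2201]
598 362 [0.     0.0559 0.2423]
672 420 [0.    0.065 0.309]
690 405 [0.     0.0821 0.2939]
605 345 [0.     0.0713 0.2145]
663 436 [0.     0.0535 0.3231]
0 [[[563.0, 352.0]], [[601.0, 397.0]], [[622.0, 422.0]]]
10 [[[578.0, 351.0]], [[638.0, 396.0]], [[672.0, 421.0]]]
15 [[[585.0, 351.0]], [[655.0, 394.0]], [[694.0, 418.0]]]
20 [[[591.0, 350.0]], [[670.0, 392.0]], [[713.0, 415.0]]]
25 [[[597.0, 349.0]], [[684.0, 389.0]], [[730.0, 411.0]]]
30 [[[602.0, 348.0]], [[695.0, 385.0]], [[745.0, 405.0]]]
```

```bash
python3 - <<'E'
import cv2
a=cv2.imread("pics/w1.png")[210:310,340:500];cv2.imwrite("pics/w1h.png",cv2.resize(a,None,fx=5,fy=5,interpolation=cv2.INTER_CUBIC))
E
```

```text
(no output)
```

View pics/w1h.png

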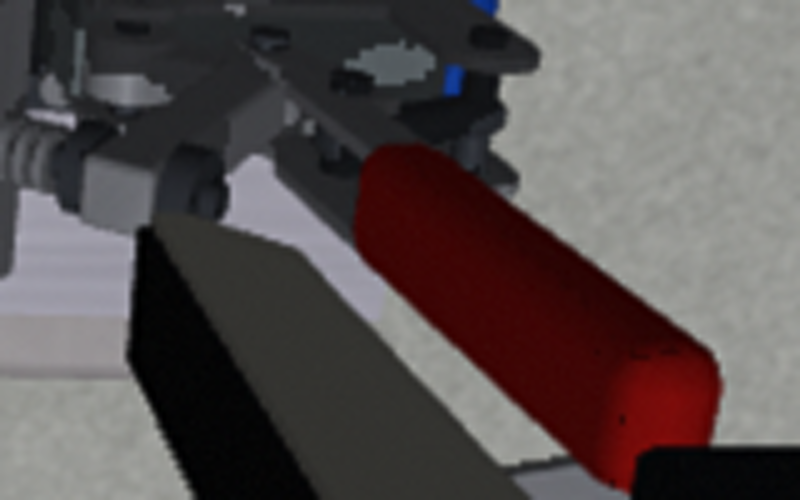

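Request:
{"api": "carry_out", "payload": {"commands": [[[0,2.5,0.5,0],[0,3.4,1.3,0],[0,3.4,1.3,0],[0,3.4,1.3,0],[0,3,1.3,0],[0,2,1.3,0],[0,0,0,0],[0,0,0,0],[0,0,0,0]]], "claw": 0, "grip_force": 20}}

```text
t: 6.85
tool_pos: [0.5454, -0.0541, 0.2925]
orientation: [-0.332, -3.122, 0.0]
force: [0.2, -0.3, -0.3]
opening: 0.0376
```

```bash
python3 -c "
from h import *;look('w5')
from plant import robot;import cv2
a=robot.read_camera('scene')[170:310,220:360,::-1];cv2.imwrite('pics/s5.png',cv2.resize(a,None,fx=4,fy=4,interpolation=cv2.INTER_CUBIC))"
```

```text
6.85 mixTCP [-0.0012 -0.0004  0.2925] F [ 0.3 -0.2 -0.3] yaw 167.84 0.0376
```

View pics/w5b.png

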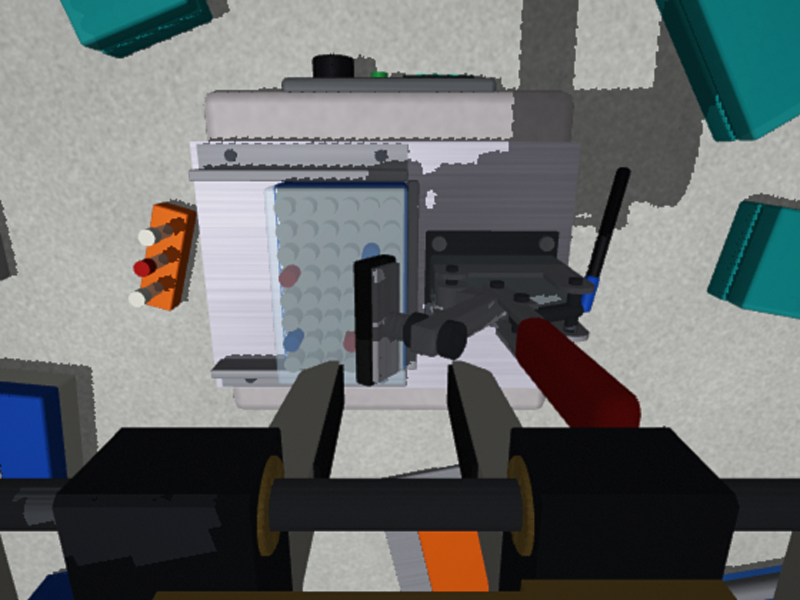

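View pics/s5.png

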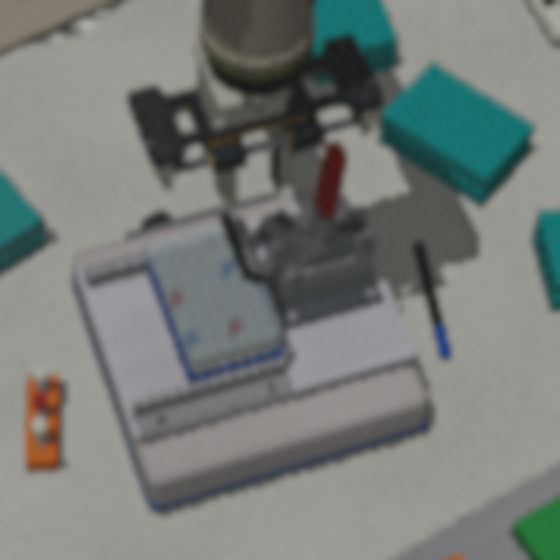

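Request:
{"api": "carry_out", "payload": {"commands": [[[0,0,0,0],[0,0,0,0],[0,0,0,0],[0,0.9,-0.1,0],[0,0.9,-0.1,0],[0,0.8,0,0],[0,0.65,0,0],[0,0.65,0,0],[0,0.65,0,0],[0,0.62,0.18,0],[0,0.62,0.18,0],[0,0.62,0.18,0],[0,0.58,0.29,0],[0,0.58,0.29,0],[0,0.58,0.29,0],[0,0,0,0]]]}}

```text
t: 8.28
tool_pos: [0.5629, 0.0271, 0.2803]
orientation: [-0.332, -3.122, -0.001]
force: [-0.5, 0.1, 0.3]
opening: 0.0006
```

```bash
python3 -c "
from h import *;look('w6')
from plant import robot;import cv2
a=robot.read_camera('scene')[170:310,220:360,::-1];cv2.imwrite('pics/s6.png',cv2.resize(a,None,fx=4,fy=4,interpolation=cv2.INTER_CUBIC))"
```

```text
8.28 mixTCP [-0.0011  0.0826  0.2803] F [-0.5 -0.1  0.3] yaw 167.87 0.0006
```

View pics/w6b.png

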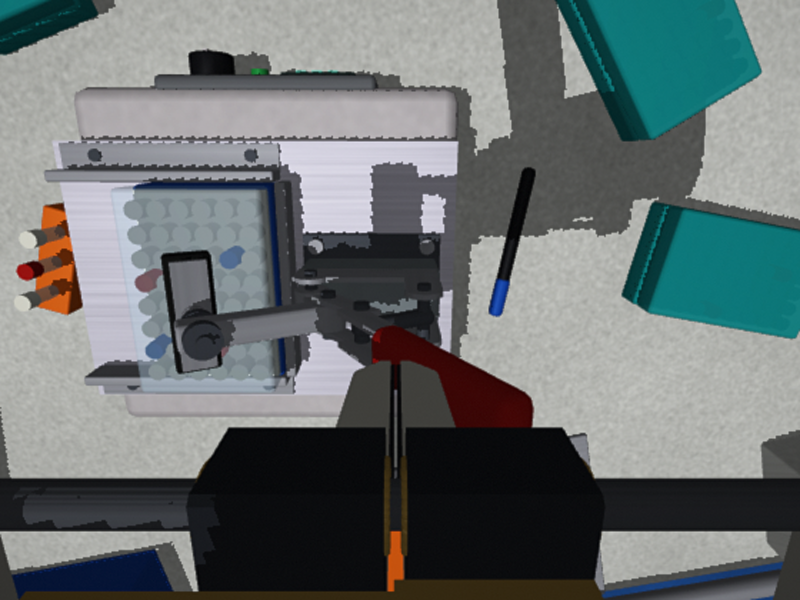

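View pics/s6.png

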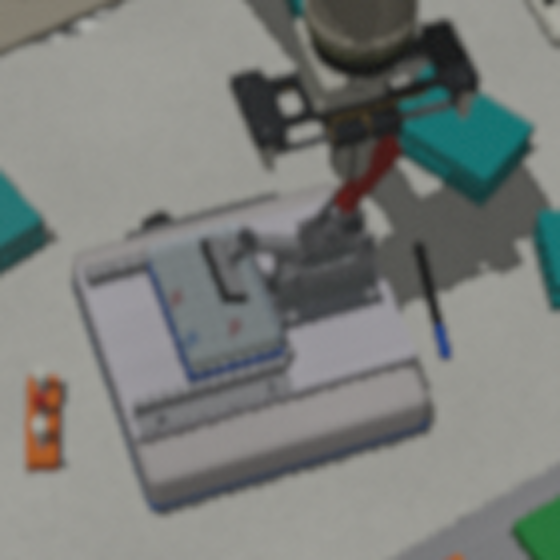

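The handle is following: the foot is swinging down over the lid (around 190,310) and the red grip is under the fingertips. I'll continue along the arc.

Request:
{"api": "carry_out", "payload": {"commands": [[[0,0.47,0.38,0],[0,0.47,0.38,0],[0,0.47,0.38,0],[0,0.44,0.47,0],[0,0.44,0.47,0],[0,0.44,0.47,0],[0,0.35,0.54,0],[0,0.35,0.54,0],[0,0.35,0.54,0],[0,0,0,0]]]}}

```text
t: 9.22
tool_pos: [0.571, 0.0628, 0.2386]
orientation: [-0.333, -3.123, 0.002]
force: [0.2, -3.5, 2.9]
opening: 0.0005
```

```bash
python3 -c "
from h import *;look('w7')"
```

```text
9.22 mixTCP [-0.0007  0.1192  0.2386] F [ 0.9 -3.4  2.9] yaw 167.82 0.0005
```

View pics/w7b.png

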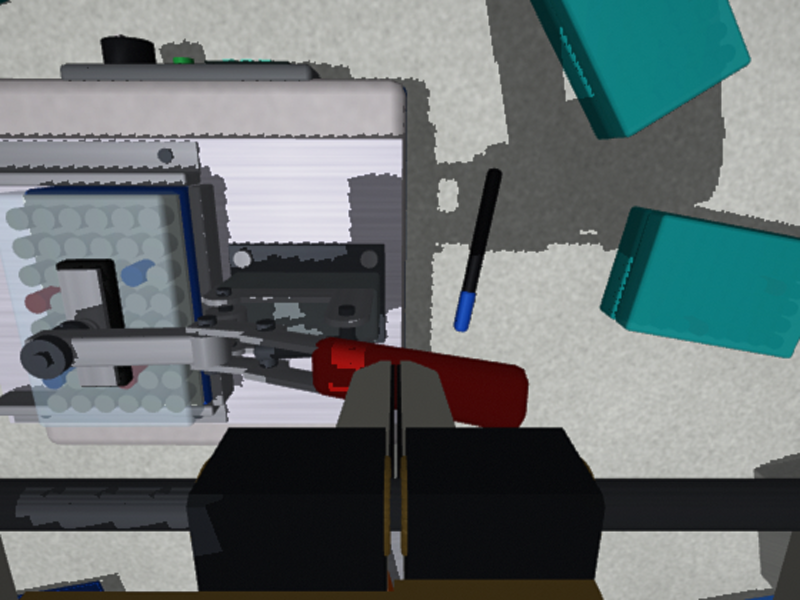

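Request:
{"api": "carry_out", "payload": {"commands": [[[0,0.27,0.6,0],[0,0.27,0.6,0],[0,0.27,0.6,0],[0,0.2,0.6,0],[0,0.15,0.6,0],[0,0.1,0.5,0],[0,0,0,0],[0,0,0,0]]]}}

```text
t: 9.93
tool_pos: [0.5735, 0.0754, 0.2042]
orientation: [-0.333, -3.123, 0.0]
force: [0.2, -0.5, 0.2]
opening: 0.0008
```

```bash
python3 -c "
from h import *;look('w8')"
```

```text
9.93 mixTCP [-0.0009  0.132   0.2042] F [ 0.3 -0.4  0.2] yaw 167.84 0.0008
```

View pics/w8b.png

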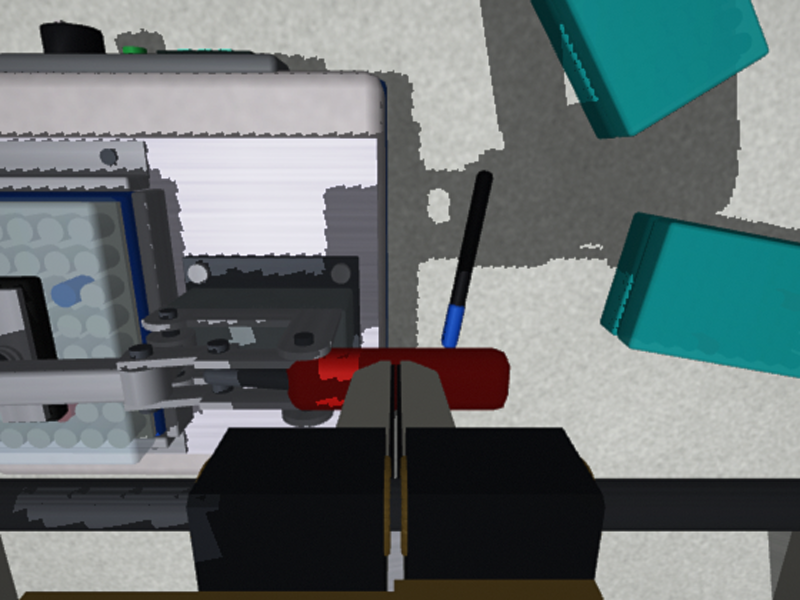

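The force dropped to about zero with the handle looking level, so it has snapped over. I'll press lightly to confirm it is on its stop, then retreat.

Request:
{"api": "carry_out", "payload": {"commands": [[[0,0,0.2,0],[0,0,0.2,0],[0,0,0,0]]]}}

```text
t: 10.23
tool_pos: [0.5743, 0.0753, 0.2012]
orientation: [0.333, 3.123, 0.001]
force: [0.3, 0.8, 3.0]
opening: 0.0005
```

Request:
{"api": "carry_out", "payload": {"commands": [[[0,0,0,0],[0,0,-0.5,0],[0,0,-2,0],[0,0,-4,0],[0,-3,-3,0],[0,-4,-2,0],[0,-4,-2,0],[0,-4,0,0],[0,-4,0,0],[0,-3,0,0],[0,0,0,0],[0,0,0,0]]]}}

```text
t: 11.23
tool_pos: [0.5282, -0.1355, 0.3328]
orientation: [-0.339, -3.123, -0.0]
force: [0.3, 0.6, -0.2]
opening: 0.0008
```

```bash
python3 -c "
from h import *;look('w9')
from plant import robot;import cv2
a=robot.read_camera('scene')[170:310,220:360,::-1];cv2.imwrite('pics/s9.png',cv2.resize(a,None,fx=4,fy=4,interpolation=cv2.INTER_CUBIC))"
```

```text
11.23 mixTCP [-0.0008 -0.0836  0.3328] F [ 0.2  0.7 -0.2] yaw 167.63 0.0008
```

View pics/w9b.png

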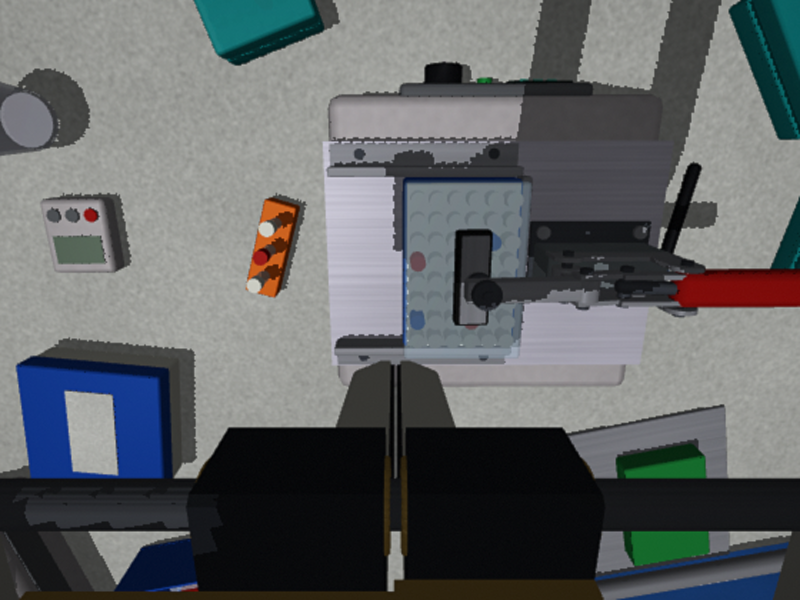

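View pics/s9.png

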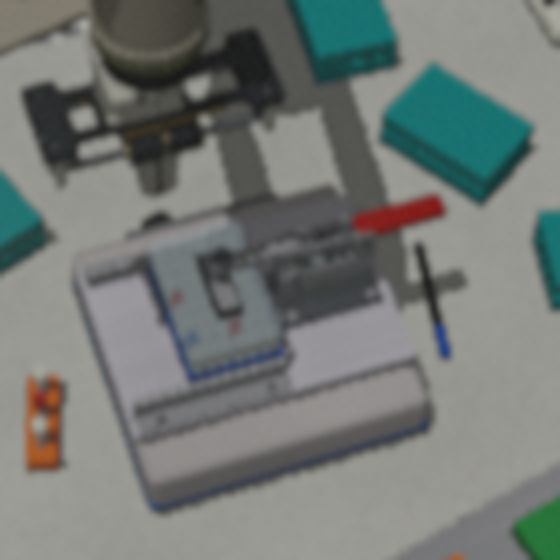

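```bash
python3 - <<'E'
from h import *
import pickle,cv2
p=pickle.load(open("w9.pkl","rb"));im=cv2.imread("pics/w9.png")
a=cv2.resize(im[90:270,220:480],None,fx=3,fy=3,interpolation=cv2.INTER_CUBIC)
def L(pts,c):
    X=np.array(pts)/1000@Mx.T+O
    cv2.polylines(a,[((proj(p,X)-[220,90])*3).astype(int)],False,c,1)
L([(-63.8,-77.8,95),(63.8,-77.8,95)],(0,255,255))
L([(-63.8,-77.8,147),(63.8,-77.8,147),(63.8,7.8,147),(-63.8,7.8,147),(-63.8,-77.8,147)],(0,255,0))
L([(-90,-137,95),(90,-137,95)],(0,0,255))
L([(-12,150,188),(12,150,188)],(255,255,0))
cv2.imwrite("pics/w9o.png",a)
E
```

```text
(no output)
```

View pics/w9o.png

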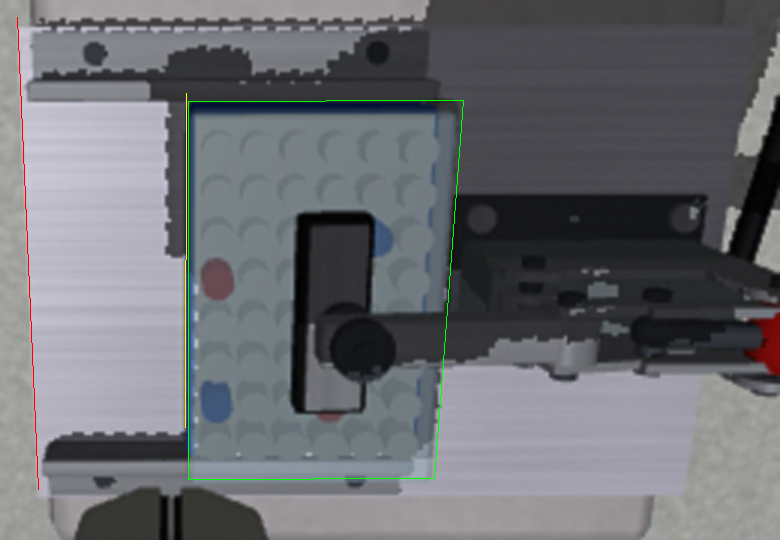

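The rack matches the predicted home outline to about 1 px, the foot is on the lid and the gripper is clear. I'm handing the job in.

```bash
python3 -c "
from plant import robot
print(robot.close_job())"
```

```text
the job is handed in; nothing more can be done
None
```

I pushed the rack home against the end stop and pushed the clamp's red handle over until it snapped into lock. The job was handed in at about 11.3 s.

- **Rack:** I pushed it with the back of the open +y finger until it stopped hard, at about 15 N. In the last picture it matches the predicted home outline to within 1–2 px, which is about 1 mm.
- **Clamp:** I followed the handle's arc with the closed fingertips. The force rose to about 4.5 N, then fell to about zero as the handle snapped over. A light press then met the handle at a height of about 187 mm, against 188 mm expected when locked.
- **Final view:** The handle is level, the rubber foot rests in the middle of the lid, and the gripper is clear with about 0 N on it. The things near the mixer look unmoved.

I could not measure two of the judged values directly: the foot's contact force and the joint angle. I inferred both from the snap and the pictures. My stop-edge reading in the first picture was 2.5 mm off the calibrated position, but the contact and the later overlays supported the fitted mixer position. No check failed.

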